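# Clamp the board and close the test jig

### The arm

A 6-joint arm with a two-finger parallel gripper is mounted at the origin on a cart in front of the work surface, level with it; the furniture and walls round the work are solid. World frame = base frame: x ahead of the robot, y to its left, z up, the work surface at z = 0. Lengths are in m, angles in rad, forces in N, time in s.
With the tool pointing down it reaches from about 0.3 to 0.775 m from the base axis. Payload 14.6 kg.
Tool frame: the origin (TCP) lies at the very end of the fingers, on their centre line; the grasp point (between the pads) lies 19 mm behind it; z points along the fingers, y is the line along which they close (so a half turn about z gives the same grasp; the last joint's range is limited). The gripper opens to 94 mm and grips with 3 to 60 N. Pads are 16 mm wide; open, the fingers measure 119 mm over their backs; the gripper's body (75 mm by 177 mm) begins 78 mm behind the grasp point.
Start: joints at [1.088, 0.3, 1.521, -0, 1.321, -0.067], TCP at [0.222, 0.503, 0.205] pointing down, gripper open.
Joint ranges: [-3.03, 3.03], [-0.79, 2.21], [0.23, 2.52], [-1.04, 4.18], [0, 3.07], [-2.55, 2.55]. Speed limits (rad/s): [2.22, 2.22, 2.57, 3.14, 3.14, 3.14].

### API

Orientations are given as [roll, pitch, yaw] about the fixed x, y, z axes, in that order (R = Rz(yaw) Ry(pitch) Rx(roll)).
In Python, from station import ctrl gives the robot as it stands.
- The arm moves only by the shell command python3 -m pendant 'ROWS' [OPENING] [FORCE]. ROWS is JSON, a list of rows, each a list of 2 entries, a list of its own where there are three numbers: the shift along the world's x, y, z in cm, then the turn about the world's z in rad. A call has 1 to 20 rows; each row shifts and turns the commanded pose from where the row before left it; what a row does not reach is not made up. A row lasts 1/12 s, in which the tool goes at most 41.7 mm and 7.16 degrees, less where a joint would pass 70% of its speed; a pose out of reach is approached as far as the arm can. A call is refused whole if a number of a shift passes 4.17 or a number of a turn 0.125, either way. A call with a gripper value outside its range is refused whole. OPENING is the opening, from 0 (shut) to 1 (fully open), set as the call begins (- or left out, the last holds). The fingers move at their own pace and stop on an object; FORCE is the grip in N (left out, the last holds). Time passes only in rows, so rows that do not move let the fingers close. It gives the time, the measured TCP pose, the force, the opening and the grip force at its end, in the units of the state.
- ctrl.get_obs(): the state, without advancing time (a new reading comes with each control period).
- ctrl.camera(name): name is "scene" or "top" or "wrist"; returns a dict with "color" (480x640x3 uint8, red, green, blue), "intrinsics" (3x3 intrinsics, pixels), "camera_from_world" (4x4, takes a point from world to camera coordinates). Camera axes: x right, y down, z forward; pixel columns grow to the right and rows downward; lengths in m; the calibration is good to about 2 mm. A picture is of the moment at which its call begins. There is no depth.
- ctrl.hand_in(): hands the job in; it is judged then, once.
The state is a dict: "time_s": time; "qpos": joint angles; "joint_vel": joint speeds; "tau": joint torques, N m; "ee_pos": TCP position; "eef_rot": TCP orientation; "force": force on the tool from outside, world axes, zero at the start; "moment": the same for the moment, N m; "grip_width": finger opening in m; "grip_force": force on a finger pad.
Only numpy, scipy, OpenCV 4.12 (cv2) and the standard library are available. Lean on these libraries where they do the work, as an engineer would, in place of code of your own. Each camera call takes 0.05 s, during which the arm holds its last target. There are 200 camera calls.

### The job

Get the circuit board ready for testing: swing the red crank knob of the jig all the way round (clockwise from above) so the jaw grips the board, then fetch the grey cover by its orange handle and set it square on the jig. The locating pin may stand anywhere along its track and the cover hides it, so feel for it by sliding the cover along the rails' direction until it drops on; then press the cover fully down onto the rails against the sprung collar and finish while still holding it pressed down. Leave the mug, the multimeter and the yellow nut driver where they are.

Things in the scene. Friction and masses are not known exactly. Their poses are not given: they have to be found in the camera images.
- jig: Fixed aluminium jig, plate 150 (its x) by 260 mm (its y, -100 to +160), deck 15 mm above the bench. Origin on the bench below the middle of the pin's track; z up. Two steel rails along its x, 90 mm long, 9 wide, centred at y = +21.5 and -21.5 mm, tops 35 mm above the bench, carry the closed cover. The left rail (+y) is also the fixed jaw of a small vise for the board beside it.
- pin_track (a point): Middle of the pin's track, in the jig at 51 mm above the bench, the height of the pin's tip. Steel pin, upright, 12 mm diameter, tapering to 6 mm over the top 4 mm, in a brass block between the rails; it stands at the jig's y = 0 and anywhere from 10 mm to the jig's -x to 10 mm to its +x of this point: differs each time, fixed, not told. Does not move when pushed.
- board_mid (a point): Green circuit board, 35 x 50 mm, 11 mm high with its parts, loose in its nest in the jig, about 50 to 55 mm to the +y side of the jig's origin; this point is its middle. It is not to be handled: the jaw pushes it in -y against the left rail.
- crank (a joint): Crank of the vise on an upright axis at the jig's (0, +125) mm: 0 = open, arm pointing to the jig's -x; grows clockwise seen from above; end stop at 1.57 rad, where the arm points to the jig's +y and the jaw is clamped. Starts at 0 to 0.4. Stiff (0.12 N m), stays where left. Arm 60 mm from axis to knob.
- knob_grip (a point): Point on the axis of the red upright crank knob, at the height to grip it. Knob 15 mm in diameter, 34 mm high (39 to 73 mm above the bench; this point at 59 mm); it spins freely on the arm, so it can be carried round with the gripper's direction unchanged.
- crank_pivot (a point): Point on the upright axis of the crank, at the height of knob_grip.
- cover_grip (a point): Middle of the orange fin handle of the loose grey cover, 42 mm above the cover's underside, right above its hole. Fin 14 mm thick (cover's x), 50 mm long (cover's y), 21 to 54 mm above the underside. Cover about 0.2 kg, starts flat on the bench right of the jig; 56 (x) by 161 (y) mm: middle boss 50 x 50 x 22 mm, two windowed wings 8 mm thick.
- cover_hole (a point): Mouth of the round blind hole in the middle of the cover's flat underside, out of sight: 15 mm diameter, 17 mm deep. Height above the bench: 51 mm when the cover lies on the pin's tip, 42 mm dropped onto the raised collar, 35 mm pressed fully down on the rails. The cover goes on either way round, its length (y) along the jig's y.
- collar (a joint): Brass sprung collar round the pin, 28 mm diameter, top 42 mm above the bench when up: how far it is pressed down, 0 = up, 0.007 m = fully down, flush with the rails. Starts to move at about 4 N, fully down at 9 N, and lifts the cover again when let go.
- jaw_pad: Orange sprung pad of the sliding jaw, 34 x 6 x 10 mm, at the +y side of the board; driven towards the board by the crank (about 12 mm).
- mug: Orange mug, a bystander: leave alone. Origin under its middle.
- multimeter: Yellow and black multimeter, 148 x 72 x 47 mm, a bystander: leave alone. Origin under its middle.
- nut_driver: Yellow-handled nut driver, 170 mm long, a bystander: leave alone. Origin under its middle.
Not all that is in view belongs to the job. Leave any turquoise look-alike of the part that bears cover_grip alone.

How it is judged:
By the outcome, as a careful person would: the job done as asked, in the order asked, and still so for the second after the job is handed in, while the arm keeps its last pose, push and grip.
It also fails if it takes over 61 s, if anything falls off the work surface, if the arm or the gripper's body presses on something with over 40 N, if the wrist force passes 120 N, or if a joint passes its speed limit or range.

## Working session

There is one attempt and no reset: what is moved stays moved. The work goes in short steps, Python scripts to look and compute and a shell command to move; the robot and the scene stay as the last step left them, time stands still between calls to the robot, and variables do not carry over. Pictures are saved under pics/ and viewed, at most 10 in all, crops included, and the job is handed in when it is done.

```bash
mkdir -p pics; cat > h.py <<'E'
import numpy as np,cv2
from station import ctrl
def snap(name,fn):
    c=ctrl.camera(name); cv2.imwrite('pics/'+fn+'.png',cv2.cvtColor(c['color'],cv2.COLOR_RGB2BGR))
    np.savez('pics/'+fn+'.npz',K=c['intrinsics'],T=c['camera_from_world']); return c
def px2w(fn,u,v,z):
    d=np.load('pics/'+fn+'.npz');K,T=d['K'],d['T'];R,t=T[:3,:3],T[:3,3]
    r=R.T@np.linalg.solve(K,[u,v,1]);o=-R.T@t
    return o+r*(z-o[2])/r[2]
def w2px(fn,p):
    d=np.load('pics/'+fn+'.npz');q=d['K']@(d['T'][:3,:3]@np.array(p)+d['T'][:3,3]);return q[:2]/q[2]
E
python3 - <<'E'
from h import *
snap('top','top1');snap('scene','scene1')
E
```

```text
(no output)
```

View pics/top1.png

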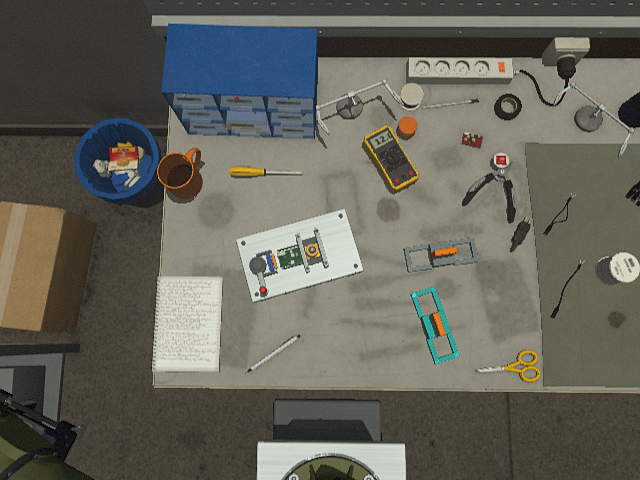

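View pics/scene1.png

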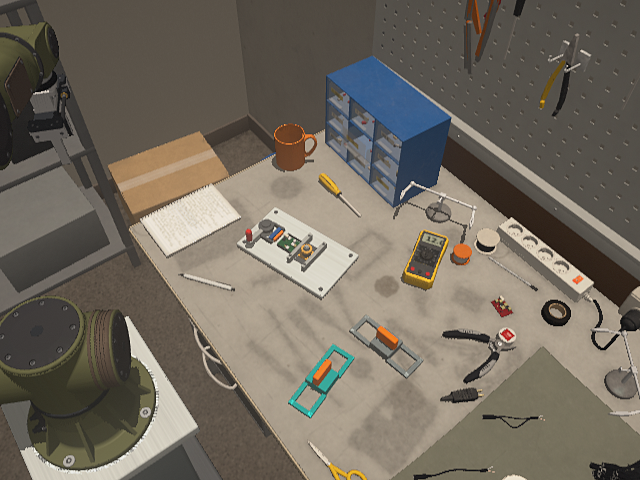

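Top view: the jig is at about (300,255), the red knob at (263,290) and the collar and pin at (312,250). Two things could be taken for the cover: the grey one with an orange fin at (445,254), and the turquoise look-alike at (434,325). I choose the grey one and check it in a close crop.

```bash
python3 - <<'E'
from h import *
im=cv2.imread('pics/top1.png')
c=cv2.resize(im[200:310,230:370],None,fx=5,fy=5,interpolation=cv2.INTER_CUBIC)
d=cv2.resize(im[230:280,395:485],None,fx=5,fy=5,interpolation=cv2.INTER_CUBIC)
cv2.imwrite('pics/crop1.png',c)
cv2.imwrite('pics/crop2.png',d)
for n,u,v,z in [('knob',263,290,.073),('pin',312,250,.051),('fin',445,254,.054),('tl',236,240,.015),('tr',346,210,.015),('br',363,268,.015),('bl',253,301,.015)]: print(n,px2w('top1',u,v,z).round(4))
E
```

```text
knob [0.4688 0.1478 0.073 ]
pin [0.5594 0.0447 0.051 ]
fin [ 0.5523 -0.2453  0.054 ]
tl [0.5869 0.2181 0.015 ]
tr [ 0.6585 -0.0317  0.015 ]
br [ 0.5252 -0.0696  0.015 ]
bl [0.4492 0.1754 0.015 ]
```

View pics/crop1.png

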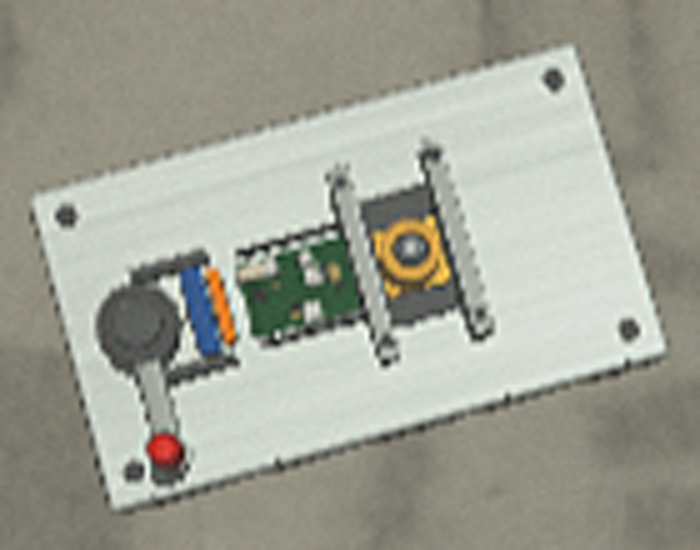

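View pics/crop2.png

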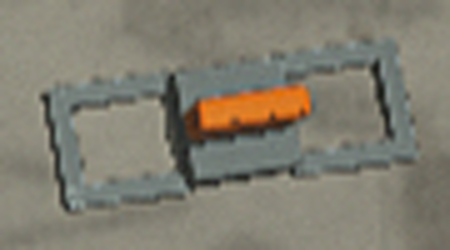

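```bash
cat > fit.py <<'E'
from h import *
from scipy.optimize import least_squares
def fit(fn,model,pix,p0):
    def f(p):
        c,s=np.cos(p[2]),np.sin(p[2])
        return np.ravel([w2px(fn,[p[0]+c*m[0]-s*m[1],p[1]+s*m[0]+c*m[1],m[2]])-q for m,q in zip(model,pix)])
    r=least_squares(f,p0);return r.x,r.fun
E
python3 - <<'E'
from fit import *
o=lambda L,ox,oy:[(ox+a/5,oy+b/5) for a,b in L]
J,e=fit('top1',[(.075,.16,.015),(.075,-.1,.015),(-.075,-.1,.015),(-.075,.16,.015)],o([(35,195),(575,45),(665,352),(112,508)],230,200),[.55,.05,.28]);print('jig',J.round(4),e.round(1))
C,e=fit('top1',[(.028,.0805,.008),(.028,-.0805,.008),(-.028,-.0805,.008),(-.028,.0805,.008)],o([(45,95),(395,40),(418,158),(70,210)],395,230),[.55,-.24,.1]);print('cover',C.round(4),e.round(1))
c,s=np.cos(J[2]),np.sin(J[2]);R=np.array([[c,-s],[s,c]])
def inj(u,v,z): return R.T@(px2w('top1',u,v,z)[:2]-J[:2])
print('pin in jig',inj(312,249.4,.051),'knob',inj(263,290,.073))
piv=J[:2]+R@[0,.125];print('pivot',piv)
k=inj(263,290,.073)-[0,.125];print('r',np.hypot(*k),'ang',np.arctan2(k[1],-k[0]))
for a in [np.arctan2(k[1],-k[0]),.4,.8,1.2,1.57,1.65]:print(a,J[:2]+R@[-.06*np.cos(a),.125+.06*np.sin(a)])
for p in [(*C[:2],.054)]:print('fin px',w2px('top1',p))
E
```

```text
jig [0.5628 0.0446 0.2814] [-1.4 -0.6  0.5 -0.8  1.2  0.5 -0.4  0.7]
cover [ 0.5569 -0.2476  0.1618] [ 0.1 -0.6 -0.1 -0.3  0.4  0.2 -0.4  0.7]
pin in jig [-0.00201157  0.00068254] knob [-0.06164252  0.12524879]
pivot [0.52813632 0.16468712]
r 0.061643018047533533 ang 0.004035978327374158
0.004035978327374158 [0.47042926 0.14825865]
0.4 [0.46855791 0.17178728]
0.8 [0.47602591 0.19442773]
1.2 [0.49172099 0.21237279]
1.57 [0.51142919 0.22231412]
1.65 [0.51608787 0.22346496]
fin px [445.98601808 251.92587315]
```

```bash
python3 -c "
from station import ctrl
o=ctrl.get_obs();print(o['ee_pos'],o['eef_rot'],o['qpos'],o['grip_width'],o['force'])"
python3 -m pendant '[[[2.5,-3.5,0],0],[[2.5,-3.5,0],0],[[2.5,-3.5,0],0],[[2.5,-3.5,0],0],[[2.5,-3.5,0],0],[[2.5,-3.5,0],0],[[2.5,-3.5,0],0],[[2.5,-3.5,-1],0],[[2.5,-3.5,-1],0],[[2.3,-4,-1],0],[[0,0,-1],0],[[0,0,0],0],[[0,0,0],0]]' 0.5 20
```

```text
[0.22203789 0.50292376 0.204943  ] [-3.14052409e+00 -6.58250369e-05  2.72577921e+00] [ 1.08841692e+00  3.00418602e-01  1.52151521e+00 -5.57116524e-06
  1.32072941e+00 -6.65646110e-02] 0.09399475884053402 [-0.43981285 -0.67270922 -0.13775429]
time_s: 1.18
ee_pos: [0.4587, 0.1646, 0.1674]
eef_rot: [-3.141, -0.001, 2.725]
force: [-1.4, 0.1, -0.1]
grip_width: 0.0468
grip_force: 0.0
```

```bash
python3 -m pendant '[[[1.1,-1.6,-1.5],0],[[0,0,0],0],[[0,0,0],0],[[0,0,0],0]]'
python3 - <<'E'
from h import *
snap('wrist','w1');print(w2px('w1',[.4704,.1483,.073]),w2px('w1',[.4704,.1483,.04]),w2px('w1',[.5281,.1647,.06]))
E
```

```text
time_s: 1.52
ee_pos: [0.4698, 0.1496, 0.1535]
eef_rot: [3.141, 0.0, 2.727]
force: [-0.2, -0.4, 0.1]
grip_width: 0.0472
grip_force: 0.0
[317.48381042 253.18575482] [317.72907345 241.15819103] [367.08460356 305.40573802]
```

View pics/w1.png

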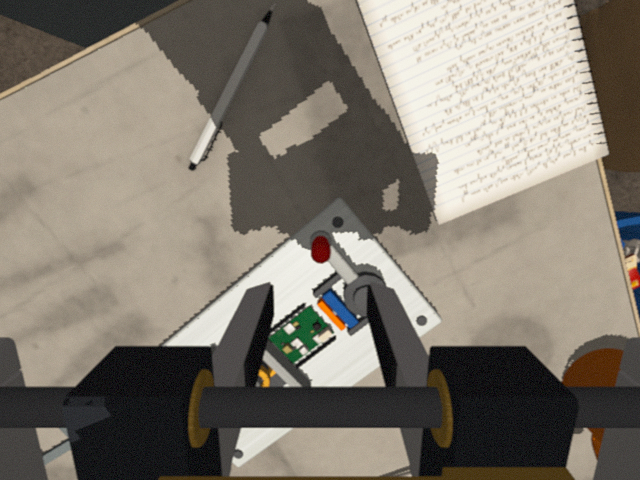

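The knob's top is at (320,250) against a predicted (317,253), which agrees within about 2 mm. Descend and grip.

```bash
python3 -m pendant '[[[0,-0.1,-3],0],[[0,0,-3],0],[[0,0,-3],0],[[0,0,-2],0],[[0,0,-0.1],0],[[0,0,0],0],[[0,0,0],0]]' && python3 -m pendant '[[[0,0,0],0],[[0,0,0],0],[[0,0,0],0],[[0,0,0],0],[[0,0,0],0],[[0,0,0],0]]' 0.05 20
```

```text
time_s: 2.15
ee_pos: [0.4709, 0.148, 0.0434]
eef_rot: [3.14, 0.002, 2.726]
force: [-0.5, 0.4, 0.1]
grip_width: 0.0468
grip_force: 0.0
time_s: 2.65
ee_pos: [0.4709, 0.1483, 0.0422]
eef_rot: [3.139, 0.001, 2.725]
force: [2.3, 6.9, -1.1]
grip_width: 0.0142
grip_force: 20.0
```

```bash
python3 -m pendant '[[[-0.1,0.46,0],0],[[-0.1,0.46,0],0],[[-0.02,0.47,0],0],[[-0.02,0.47,0],0],[[0.05,0.47,0],0],[[0.05,0.47,0],0],[[0.12,0.46,0],0],[[0.12,0.46,0],0],[[0.2,0.43,0],0],[[0.2,0.43,0],0],[[0,0,0],0],[[0,0,0],0]]'
```

```text
time_s: 3.65
ee_pos: [0.4753, 0.1941, 0.042]
eef_rot: [3.141, 0.0, 2.726]
force: [2.2, 1.5, 5.8]
grip_width: 0.0144
grip_force: 20.0
```

```bash
python3 -m pendant '[[[0.26,0.4,0],0],[[0.26,0.4,0],0],[[0.32,0.35,0],0],[[0.32,0.35,0],0],[[0.37,0.29,0],0],[[0.37,0.29,0],0],[[0.41,0.23,0],0],[[0.41,0.23,0],0],[[0.44,0.16,0],0],[[0.44,0.16,0],0],[[0,0,0],0],[[0,0,0],0]]'; python3 -m pendant '[[[0.25,0.06,0],0],[[0.25,0.06,0],0],[[0.2,0.04,0],0],[[0,0,0],0],[[0,0,0],0]]'
```

```text
time_s: 4.65
ee_pos: [0.5111, 0.2231, 0.042]
eef_rot: [3.14, -0.001, 2.726]
force: [0.1, 4.5, 7.1]
grip_width: 0.0143
grip_force: 20.0
time_s: 5.07
ee_pos: [0.5149, 0.2226, 0.0412]
eef_rot: [-3.135, -0.007, 2.726]
force: [-21.2, -12.2, 18.3]
grip_width: 0.0139
grip_force: 20.0
```

```bash
python3 -m pendant '[[[-0.4,-0.1,0],0],[[0,0,0],0],[[0,0,0],0],[[0,0,0],0]]' 0.4 20; python3 -m pendant '[[[0,0,3],0],[[0,0,3],0],[[0,0,3],0],[[0,0,3],0],[[0.4,-3,0],-0.12],[[0.4,-3,0],-0.12],[[0.4,-3,0],-0.12],[[0.4,-3,0],-0.12],[[0.4,-3,0],-0.12],[[0.4,-3,0],-0.12],[[0.4,-3,0],-0.12],[[0.4,-3,0],-0.12],[[0.4,-3,0],-0.03],[[0.4,-3,0],0],[[0.4,-3,0],0],[[0,-3,0],0],[[0,-3,0],0],[[0,-3,0],0],[[0,-3,0],0],[[0,0,0],0]]' 0.5 20
python3 -m pendant '[[[0.0,-2,0],0],[[0,0,0],0],[[0,0,0],0]]'
python3 - <<'E'
from h import *
snap('top','top2');snap('wrist','w2')
print(ctrl.get_obs()['qpos'].round(2))
a=cv2.imread('pics/top2.png')[200:310,230:370];b=cv2.imread('pics/w2.png')
a=cv2.resize(a,(400,314),interpolation=cv2.INTER_CUBIC);b=cv2.resize(b,(400,300))
cv2.imwrite('pics/c3.png',np.hstack([a[:300],b]))
C=[.5569,-.2476]
f=lambda x,y,z:w2px('w2',[C[0]+np.cos(.1618)*x-np.sin(.1618)*y,C[1]+np.sin(.1618)*x+np.cos(.1618)*y,z]).round(0)
for q in [(0,0,.054),(0,.025,.054),(0,-.025,.054),(.028,.0805,.008),(-.028,.0805,.008),(.028,-.0805,.008)]:print(q,f(*q))
E
```

```text
time_s: 5.4
ee_pos: [0.514, 0.2227, 0.0415]
eef_rot: [-3.141, -0.001, 2.726]
force: [-0.3, -0.7, -0.7]
grip_width: 0.0364
grip_force: 0.0
time_s: 7.07
ee_pos: [0.5577, -0.2319, 0.1612]
eef_rot: [-3.141, 0.0, 1.732]
force: [-0.7, -0.7, 1.1]
grip_width: 0.0472
grip_force: 0.0
time_s: 7.32
ee_pos: [0.5581, -0.2476, 0.1614]
eef_rot: [-3.141, -0.001, 1.735]
force: [-0.1, 0.1, -0.8]
grip_width: 0.047
grip_force: 0.0
[-0.48  0.47  1.39  0.    1.28 -0.64]
(0, 0, 0.054) [316. 244.]
(0, 0.025, 0.054) [316. 212.]
(0, -0.025, 0.054) [316. 274.]
(0.028, 0.0805, 0.008) [350. 137.]
(-0.028, 0.0805, 0.008) [283. 137.]
(0.028, -0.0805, 0.008) [346. 313.]
```

View pics/c3.png

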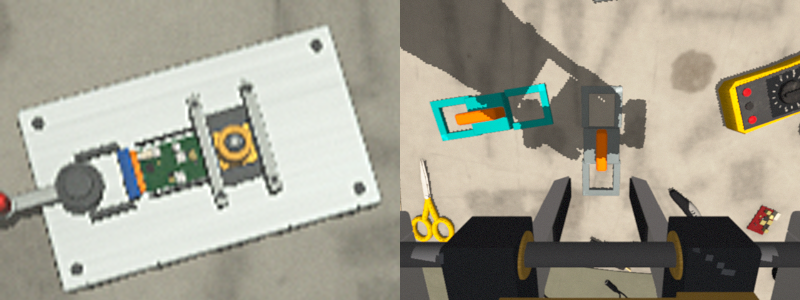

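View pics/w2.png

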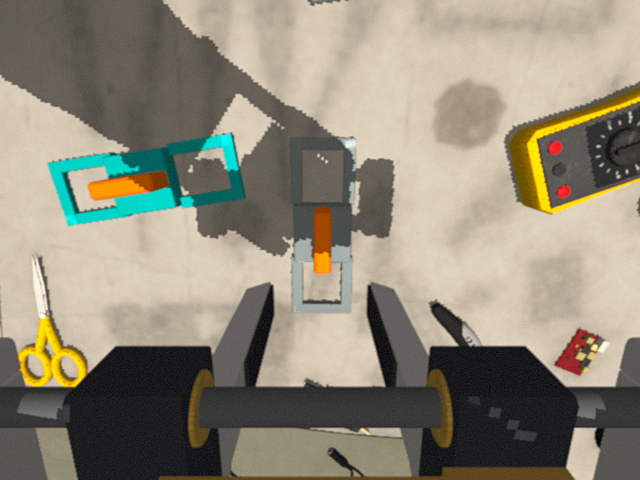

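The crank arm lies along the jig's +y and the jaw is on the board. In the wrist picture the fin's top runs from (323,209) to (322,273), about 6 px right of prediction, so I refit the cover.

```bash
python3 - <<'E'
from fit import *
C,e=fit('w2',[(.028,.0805,.008),(-.028,.0805,.008),(-.028,-.0805,.008),(.028,-.0805,.008),(0,.025,.054),(0,-.025,.054)],[(355,138),(291,138),(293,313),(352,312),(323.5,209),(322.5,273)],[.557,-.248,.16]);print(C.round(4),e.round(1))
print(w2px('w2',[.5581,-.2476,.054]))
E
```

```text
[ 0.5621 -0.2462  0.1637] [ 1.4 -1.8 -1.5 -1.8 -0.  -0.5 -0.1  0.5 -0.3  2.7  0.5  0.8]
[317.789797   244.34331742]
```

```bash
python3 -m pendant '[[[0.2,0.05,-3],0],[[0,0,-3],0],[[0,0,-3],0],[[0,0,-3],0],[[0,0,-1],0],[[0,0,-0.5],0],[[0,0,0],0],[[0,0,0],0]]' && python3 -m pendant '[[[0,0,0],0],[[0,0,0],0],[[0,0,0],0],[[0,0,0],0],[[0,0,0],0],[[0,0,0],0]]' 0.05 40
```

```text
time_s: 8.08
ee_pos: [0.561, -0.2472, 0.0284]
eef_rot: [3.14, 0.001, 1.736]
force: [-0.0, -0.4, 0.4]
grip_width: 0.0474
grip_force: 0.0
time_s: 8.58
ee_pos: [0.5602, -0.2472, 0.027]
eef_rot: [3.141, 0.0, 1.736]
force: [-1.4, 0.5, 0.6]
grip_width: 0.0136
grip_force: 40.0
```

```bash
python3 -m pendant '[[[0,0,2],0],[[0,0,3],0],[[0,0,3],0],[[0,0,3],0],[[0,3,2],0.058],[[0,3,0],0.058],[[0,3,0],0],[[0,3,0],0],[[0,2,0],0],[[0,0,0],0],[[0,0,0],0],[[0,0,0],0]]'
python3 - <<'E'
from h import *
snap('wrist','w3')
E
```

```text
time_s: 9.58
ee_pos: [0.5601, -0.1076, 0.1567]
eef_rot: [-3.141, 0.0, 1.852]
force: [0.1, -0.7, -1.1]
grip_width: 0.0139
grip_force: 40.0
```

View pics/w3.png

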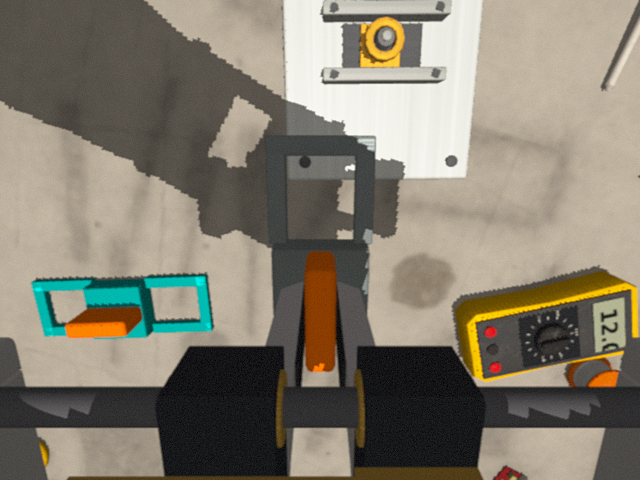

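```bash
python3 - <<'E'
from h import *
im=cv2.imread('pics/w3.png')[0:190,265:490]
cv2.imwrite('pics/c4.png',cv2.resize(im,None,fx=3.1,fy=3.1,interpolation=cv2.INTER_CUBIC))
E
```

```text
(no output)
```

View pics/c4.png

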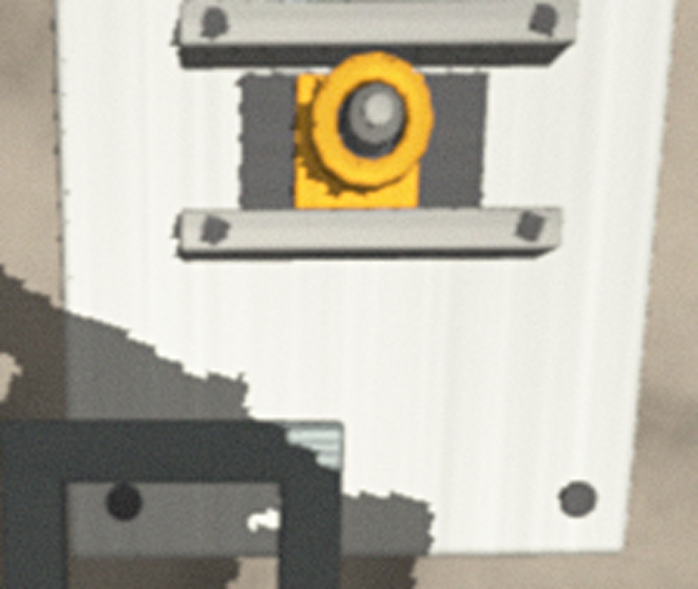

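```bash
python3 - <<'E'
from fit import *
o=lambda L:[(265+(a+.5)/3.1-.5,(b+.5)/3.1-.5) for a,b in L]
z=.035
J,e=fit('w3',[(-.045,-.017,z),(.045,-.017,z),(.045,-.026,z),(-.045,-.026,z),(-.045,.017,z),(.045,.017,z),(.075,-.1,.015),(-.075,-.1,.015)],o([(180,210),(560,209),(558,245),(180,247),(181,44),(577,42),(624,550),(70,553)]),[.563,.045,.28]);print('jig',J.round(4),e.round(1))
c,s=np.cos(J[2]),np.sin(J[2]);R=np.array([[c,-s],[s,c]])
for q,h in [((379,111),.051),((373,120),.042)]:
    w=px2w('w3',*o([q])[0],h)[:2];print('pin',w,R.T@(w-J[:2]))
ob=ctrl.get_obs();h=ob['ee_pos'][2]-.0268
C,e=fit('w3',[(.028,.0805,h+.008),(-.028,.0805,h+.008),(0,.025,h+.054),(0,-.025,h+.054)],[(375.5,136.5),(267,136.5),(321,252),(319,368)],[.56,-.107,.28])
print('cover',C.round(4),e.round(1),ob['ee_pos'],ob['eef_rot'][2]-np.pi/2)
E
```

```text
jig [0.5658 0.0458 0.2845] [-0.6 -1.1  1.4 -1.3  1.   0.6 -0.6  0.4 -1.  -0.6  0.1 -0.5  0.7  1.8
 -1.1  1.6]
pin [0.56453321 0.04455726] [-0.00160986 -0.0008641 ]
pin [0.56461028 0.04489366] [-0.00144149 -0.00056284]
cover [ 0.5608 -0.1049  0.2719] [ 2.3 -7.  -2.2 -8.  -0.5 12.9  0.5  1.5] [ 0.56009875 -0.10786636  0.15660996] 0.2802547905690902
```

```bash
python3 - <<'E'
from fit import *
ob=ctrl.get_obs();h=ob['ee_pos'][2]-.0268
C,e=fit('w3',[(.028,.0805,h+.008),(-.028,.0805,h+.008),(0,.025,h+.021),(0,-.025,h+.054)],[(375.5,136.5),(267,136.5),(321,252),(319,368)],[.56,-.107,.28])
print('cover',C.round(4),e.round(1))
C,e=fit('w2',[(.028,.0805,.008),(-.028,.0805,.008),(-.028,-.0805,.008),(.028,-.0805,.008),(0,.025,.021),(0,-.025,.054)],[(355,138),(291,138),(293,313),(352,312),(323.5,209),(322.5,273)],[.557,-.248,.16]);print(C.round(4),e.round(1))
E
```

```text
cover [ 0.5616 -0.1075  0.272 ] [ 2.1 -1.3 -2.  -2.3 -0.6 -2.8  0.5  6.8]
[ 0.5623 -0.2474  0.1635] [ 1.4 -0.3 -1.4 -0.4  0.   0.6 -0.1  1.6 -0.6 -3.1  0.6  2.2]
```

```bash
python3 -m pendant '[[[0,3,0],0.004],[[0.1,3,0],0],[[0.1,3,0],0],[[0.1,3,0],0],[[0,3,0],0],[[0,0.2,-2],0],[[0,0,-2],0],[[0,0,-2],0],[[0,0,0],0],[[0,0,0],0],[[0,0,0],0]]'
```

```text
time_s: 10.55
ee_pos: [0.5638, 0.0443, 0.0979]
eef_rot: [3.14, 0.0, 1.855]
force: [-0.1, -0.7, -2.5]
grip_width: 0.0136
grip_force: 40.0
```

```bash
python3 -m pendant '[[[0,0,-0.5],0],[[0,0,-0.5],0],[[0,0,-0.4],0],[[0,0,-0.2],0],[[0,0,-0.2],0],[[0,0,-0.2],0],[[0,0,0],0],[[0,0,0],0]]'
```

```text
time_s: 11.22
ee_pos: [0.5631, 0.045, 0.0767]
eef_rot: [-3.141, -0.0, 1.856]
force: [-1.0, -0.0, -1.5]
grip_width: 0.0139
grip_force: 40.0
```

```bash
python3 -m pendant '[[[0,0,-0.2],0],[[0,0,-0.2],0],[[0,0,0],0],[[0,0,0],0]]';python3 -m pendant '[[[0,0,-0.2],0],[[0,0,-0.2],0],[[0,0,0],0],[[0,0,0],0]]'
```

```text
time_s: 11.55
ee_pos: [0.5631, 0.0449, 0.0726]
eef_rot: [-3.141, -0.0, 1.856]
force: [-0.0, -0.1, -1.4]
grip_width: 0.0136
grip_force: 40.0
time_s: 11.88
ee_pos: [0.5633, 0.0449, 0.0689]
eef_rot: [3.141, 0.0, 1.856]
force: [-1.5, -0.2, -0.1]
grip_width: 0.014
grip_force: 40.0
```

Dropped on the pin with no side force, and now at collar height. Press down.

```bash
python3 -m pendant '[[[0,0,-0.2],0],[[0,0,-0.2],0],[[0,0,-0.2],0],[[0,0,0],0],[[0,0,0],0]]' - 50;python3 -m pendant '[[[0,0,-0.1],0],[[0,0,-0.1],0],[[0,0,0],0],[[0,0,0],0]]'
```

```text
time_s: 12.3
ee_pos: [0.5633, 0.0449, 0.0629]
eef_rot: [3.141, 0.0, 1.856]
force: [-1.5, 0.1, 6.0]
grip_width: 0.0138
grip_force: 50.0
time_s: 12.63
ee_pos: [0.5633, 0.0449, 0.0619]
eef_rot: [3.141, 0.0, 1.856]
force: [-8.2, 0.1, 16.3]
grip_width: 0.014
grip_force: 50.0
```

```bash
python3 -m pendant '[[[0,0,-0.05],0],[[0,0,-0.05],0],[[0,0,0],0],[[0,0,0],0],[[0,0,0],0],[[0,0,0],0]]'
python3 - <<'E'
from h import *
a=snap('scene','s4');snap('top','t4')
a=cv2.imread('pics/s4.png')[170:320,200:400];b=cv2.imread('pics/t4.png')[190:310,220:380]
cv2.imwrite('pics/c5.png',np.hstack([cv2.resize(a,(400,300)),cv2.resize(b,(400,300))]))
E
```

```text
time_s: 13.13
ee_pos: [0.5634, 0.0449, 0.0619]
eef_rot: [3.141, 0.0, 1.856]
force: [-12.2, -0.2, 27.6]
grip_width: 0.0135
grip_force: 50.0
```

View pics/c5.png

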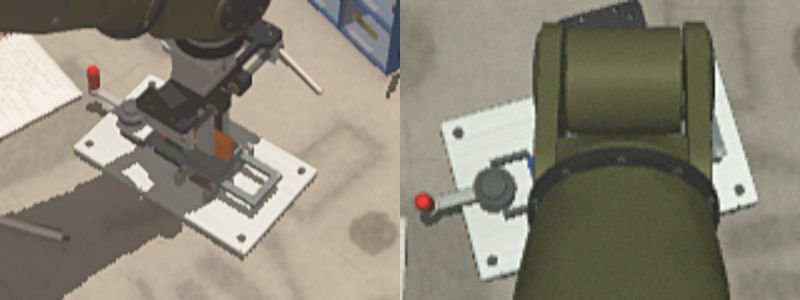

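The cover sits flat and square on the rails (orange fin at about (222,145) in the picture), held with 27 N. The crank (knob at (423,202)) is still at its stop, so I hand in.

```bash
python3 -c "
from station import ctrl
print(ctrl.get_obs()['force'],ctrl.get_obs()['ee_pos']);print(ctrl.hand_in())"
```

```text
[-12.64078517  -0.51486544  27.74271957] [0.56338256 0.04490004 0.06189036]
the job is handed in; nothing more can be done
None
```

I handed the job in at about 13 s: the crank is at its end stop with the jaw on the board, and the grey cover is on the pin, still held down on the rails with about 28 N. The cover dropped straight on at the pin position I read from the cameras, so no sliding search was needed; I didn't go near the mug, multimeter or nut driver, but no verdict came back.

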